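# Rack the cutter divider plate, then find the hub cap thread hand and lift it off

## Task

Strip the vegetable cutter for washing: lift the upright divider plate out of the bowl and stand it on edge, fully down, in a free slot of the disc rack, then let go of it. Then unscrew the round cap on the cutter's hub - it may have a right-hand or a left-hand thread and nothing shows which, so try it one way and, if it does not give, the other - and lift it straight off. Finish still holding the cap level in the gripper, about 12 cm above its seat and touching nothing else, and leave everything else on the worktop where it stands.

Things in the scene. Friction and masses are not known exactly. Their poses are not given: they have to be found in the camera images.
- cutter: Vegetable cutter, lid off, fixed. Origin on the worktop under the vertical spindle; x points to the motor tower, z up. White base drum, radius 95 mm, with an open steel bowl: rim at z 84 mm, inner radius 89 mm; in it the slicing disc, top at z 61 mm, and in the middle the black hub with its cap. Solid tower over x 90 to 240, y -75 to 75 mm, top at z 156 mm, its dial to 171 mm.
- cap_seat (a point): Centre of the hub's flat seat (z 70 mm), on the spindle axis, under the cap. The coarse thread's hand is hidden and varies. Turned the loosening way the cap turns easily, does not climb, and is free to lift after about 0.8 rad (turn it 0.95 to 2.0 rad). The other way it meets a hard stop after about 0.1 rad. Until loosened it cannot be pulled off.
- plate_guide (a point): Middle of the divider's lower edge as it stands in the cutter (cutter x 0, y +40 mm, z 65 mm); same axes as the cutter. Its two ends stand in white guide channels (x 54 to 78 mm either side, 18 mm wide overall, tops at z 92 mm, about 1.5 mm of play): it pulls straight up and is out after 27 mm.
- hub_cap: Black fluted round cap, 48 mm across, 32 mm high, about 60 g; origin at the centre of its underside, z up. It sits on cap_seat, top at z 102 mm. Two lugs inside catch under the spindle's thread. Loosened and lifted 20 mm, it is clear of the thread.
- divider: Grey plastic plate, 120 mm wide (x), 5 mm thick (y), 105 mm high (z), about 80 g; a rim 10 mm thick along its top 16 mm to grip it by. Origin at the middle of its lower edge. At first it stands upright in the cutter, parallel to the cutter's x, top at z 170 mm, in the way of a gripper coming down on the cap.
- disc_rack: Fixed low wooden rack, 132 (x) x 176 mm (y), board top at z 16 mm; origin on the worktop under its centre. Four slots parallel to x at y -63, -21, 21, 63 mm, each between two pairs of steel pegs (x -36 and 36 mm, tops at z 48 mm, gap 8.6 mm). Those at y -63 and 21 hold fixed 80 mm discs on edge, tops at z 96 mm; the other two are free.
- slot_1 (a point): Floor of the free slot between the two discs (rack y -21 mm), at its middle, on the board (z 16 mm); x runs along the slot, y across it.
- slot_3 (a point): Floor of the free slot at the rack's +y end (rack y +63 mm), at its middle, on the board (z 16 mm); x runs along the slot, y across it.
- kitchen_bowl: Bystander: small pressed-glass bowl, 119 mm across, 44 mm high; origin under its centre.
- salt: Bystander: glass salt shaker, 44 mm across, 90 mm high; origin under its centre.
- timer: Bystander: egg timer, 66 mm across, 60 mm high; origin under its centre.
- lemon: Bystander: lemon lying on its side, 78 mm long; origin under its centre.
- tea: Bystander: tea carton, 65 x 122 x 76 mm; origin under its centre.

How it is judged:
By the outcome, as a careful person would: the job done as asked, in the order asked, and still so for the second after the job is handed in, while the arm keeps its last pose, push and grip.
It also fails if it takes over 58 s, if anything falls off the work surface, if the arm or the gripper's body presses on something with over 40 N, if the wrist force passes 120 N, or if a joint passes its speed limit or range.

## Robot

A 7-joint arm with a two-finger parallel gripper is mounted at the origin on a cart in front of the work surface, level with it; the furniture and walls round the work are solid. World frame = base frame: x ahead of the robot, y to its left, z up, the work surface at z = 0. Lengths are in m, angles in degrees, forces in N, time in s.
With the tool pointing down it reaches from about 0.425 to 1.025 m from the base axis. Payload 3.6 kg.
Tool frame: the origin (TCP) lies between the finger pads; the fingertips stand 8 mm ahead of it and the grasp point (between the pads) lies 11 mm behind it; z points along the fingers, y is the line along which they close (so a half turn about z gives the same grasp; the last joint's range is limited). The gripper opens to 85 mm and grips with 20 to 120 N. Pads are 22 mm wide; open, the fingers measure 114 mm over their backs; the gripper's body (76 mm by 85 mm) begins 54 mm behind the grasp point. The pads swing forward as they close: fully open they stand 13 mm farther back than shut.
Start: joints at [-69.7, 33.873, 2.773, 92.16, -1.908, 54.013, -1.931], TCP at [0.314, 0.654, 0.239] pointing down, gripper open.
Joint ranges: [-153.93, 153.93], [-27.13, 128.08], [-72.61, 78.16], [10.71, 143.7], [-87.88, 267.88], [4.46, 118.87], [-176.78, 176.78]. Speed limits (degrees/s): [147.25, 147.25, 180, 180, 180, 180, 180].

## Interface

Orientations are given as [roll, pitch, yaw] about the fixed x, y, z axes, in that order (R = Rz(yaw) Ry(pitch) Rx(roll)).
In Python, from bench import ctrl, status, snapshot gives the robot as it stands (ctrl), with the cameras as plain functions and the readings (status).
- The arm moves only by the shell command python3 shift.py 'ROWS' [FORCE]. ROWS is a JSON list of rows, 1 to 10 of them, each of 7 numbers: the finger opening in m, then dx, dy, dz in m, then a rotation vector rx, ry, rz in degrees; each row shifts and turns the commanded pose from where the row before left it, along the tool's axes as they then stand; what a row does not reach is not made up. A row lasts 1/12 s, in which the tool goes at most 0.0417 m and 7.16 degrees, less where a joint would pass 70% of its speed; a pose out of reach is approached as far as the arm can. The fingers move at their own pace and stop on an object; FORCE is the grip in N (left out, the last holds). Time passes only in rows, so rows that do not move let the fingers close. It prints the time, the measured TCP pose, the force, the opening and the grip force at its end.
- status.observe(): the state, without advancing time (a new reading comes with each control period).
- snapshot(name): name is "side" or "top"; returns a dict with "pixels" (480x640x3 uint8, red, green, blue), "camera_matrix" (3x3 intrinsics, pixels), "k1" (the pictures are not rectified: a ray, as slopes to the right and down, at radius r is drawn at 1 + k1 r^2 times it, then the intrinsics apply), "R" (3x3) and "t" (3): a world point X has camera coordinates R X + t. Camera axes: x right, y down, z forward; pixel columns grow to the right and rows downward; lengths in m; the calibration is good to about 2 mm. A picture is of the moment at which its call begins. There is no depth.
- ctrl.finish_job(): hands the job in; it is judged then, once.
The state is a dict: "clock": time; "joints": joint angles; "qd": joint speeds; "joint_torque": joint torques, N m; "eef_pos": TCP position; "orientation": TCP orientation; "force": force on the tool from outside, world axes, zero at the start; "torque": the same for the moment, N m; "opening": finger opening in m; "grip_force": force on a finger pad.
Only numpy, scipy, OpenCV 4.12 (cv2) and the standard library are available. Lean on these libraries where they do the work, as an engineer would, in place of code of your own. Each camera call takes 0.05 s, during which the arm holds its last target. There are 200 camera calls.

## Working session

There is one attempt and no reset: what is moved stays moved. The work goes in short steps, Python scripts to look and compute and a shell command to move; the robot and the scene stay as the last step left them, time stands still between calls to the robot, and variables do not carry over. Pictures are saved under pics/ and viewed, at most 10 in all, crops included, and the job is handed in when it is done.

```bash
ls; mkdir -p pics; python3 - <<'E'
from bench import ctrl, status, snapshot
import cv2,numpy as np
for n in("side","top"):
    s=snapshot(n);cv2.imwrite(f"pics/{n}0.png",s["pixels"][:,:,::-1]);print(n,s["camera_matrix"],s["k1"],np.round(s["R"],4).tolist(),s["t"])
print(status.observe())
E
```

```text
bench.py
pics
shift.py
side [[466.91494227   0.         317.89892911]
 [  0.         466.91494227 236.62844622]
 [  0.           0.           1.        ]] -0.1262900905179302 [[0.9032, -0.4292, -0.0011], [-0.2071, -0.4335, -0.877], [0.3759, 0.7924, -0.4804]] [-0.4880902   0.16175882  1.03837788]
top [[531.81341572   0.         326.57541005]
 [  0.         531.81341572 242.2034485 ]
 [  0.           0.           1.        ]] 0.04263379159119525 [[-0.0098, -1.0, 0.0021], [-0.992, 0.0094, -0.1261], [0.1261, -0.0033, -0.992]] [-0.0528825   0.50800736  1.23988476]
{'clock': 0.1, 'joints': array([-69.70155808,  33.9205384 ,   2.76652358,  92.22845573,
        -1.90948824,  54.01321235,  -1.93114202]), 'qd': array([-0.08103555, -0.0838844 , -0.07983552, -0.19766952, -0.08072163,
       -0.02694836,  0.03108265]), 'joint_torque': array([ 4.54513851e-03, -5.50001514e+01,  1.55289687e+00, -1.98825181e+01,
        9.65022307e-03,  3.74975396e-03, -5.23416361e-06]), 'eef_pos': array([0.31355383, 0.65287953, 0.23825781]), 'orientation': array([-1.79883985e+02,  4.64596836e-03,  1.54348755e+02]), 'force': array([0.99032266, 0.11366277, 0.30893957]), 'torque': array([ 0.04804174, -0.01801104,  0.02506415]), 'grip_force': 0.0, 'opening': 0.08525205605026147}
```

View pics/side0.png

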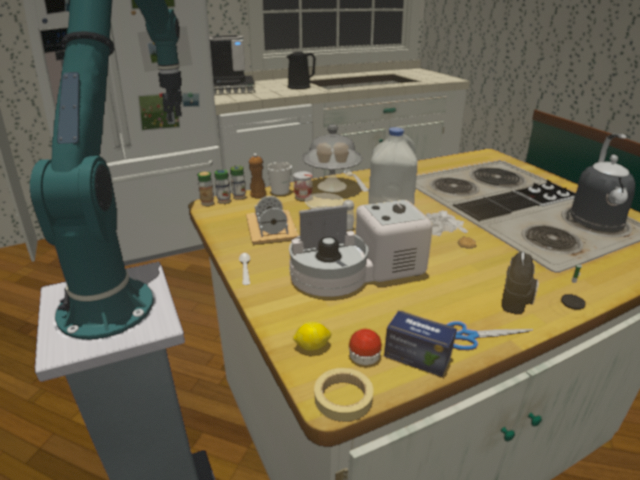

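View pics/top0.png

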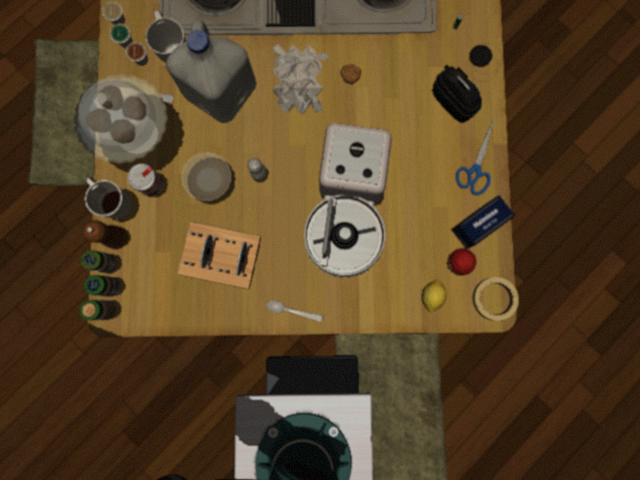

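The side view shows the cutter bowl at (330,262), the divider at (322,228), the cap at (328,247) and the rack at (270,220). The top view shows the cap at (344,236), the divider at (330,230), the tower at (356,162), and rack discs at (208,251) and (244,258). The free slots are left of and between the discs. I'll zoom in on these.

```bash
python3 - <<'E'
import cv2,numpy as np
a=cv2.imread("pics/top0.png");b=cv2.imread("pics/side0.png")
def c(im,x,y,w,h,s): return cv2.resize(im[y:y+h,x:x+w],None,fx=s,fy=s,interpolation=cv2.INTER_CUBIC)
# tiles 400x300
t=[c(a,294,186,100,100,4)[:300],c(a,170,210,100,75,4),c(b,280,195,100,75,4),c(b,235,180,80,60,5)]
t[0]=c(a,294,190,100,75,4)
cv2.imwrite("pics/z.png",np.vstack([np.hstack(t[:2]),np.hstack(t[2:])]))
E
```

```text
(no output)
```

View pics/z.png

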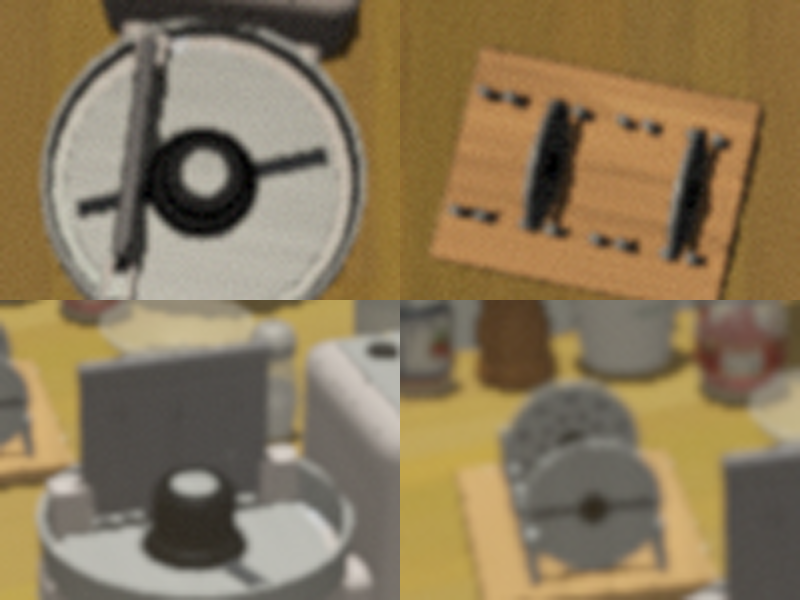

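The top tiles show the cap top centre near (345.5,232.8), the divider top running from (331,199) to (325,256), and the rack corners at (190,222), (260,236) and (177,274). The side tiles show the divider top corners at (300,212) and (347,207), and the cap top at (329,240.5).

```bash
cat > h.py <<'E'
import cv2,numpy as np,json
from bench import ctrl, status, snapshot
def snap(n):
    s=snapshot(n); return s
def ray(s,px):
    p=cv2.undistortPoints(np.array(px,float).reshape(-1,1,2),np.array(s["camera_matrix"]),np.array([s["k1"],0,0,0,0.]))[:,0]
    R=np.array(s["R"]);t=np.array(s["t"]).ravel()
    d=np.c_[p,np.ones(len(p))]@R
    return -R.T@t,d/np.linalg.norm(d,axis=1)[:,None]
def onz(s,px,z):
    o,d=ray(s,px); return o+d*((z-o[2])/d[:,2])[:,None]
def tri(s1,p1,s2,p2):
    o1,d1=ray(s1,p1);o2,d2=ray(s2,p2);out=[]
    for a,b in zip(d1,d2):
        k=np.linalg.lstsq(np.c_[a,-b],o2-o1,rcond=None)[0]
        P,Q=o1+k[0]*a,o2+k[1]*b; out.append(np.r_[(P+Q)/2,np.linalg.norm(P-Q)])
    return np.array(out)
def proj(s,X):
    X=np.atleast_2d(X); return cv2.projectPoints(X.astype(float),cv2.Rodrigues(np.array(s["R"]))[0],np.array(s["t"],float),np.array(s["camera_matrix"]),np.array([s["k1"],0,0,0,0.]))[0][:,0]
E
python3 - <<'E'
from h import *
np.set_printoptions(precision=4,suppress=True)
T=snap("top");S=snap("side")
im=T["pixels"][:,:,::-1].copy()
hsv=cv2.cvtColor(im,cv2.COLOR_BGR2HSV)
print("hsv rack",hsv[255,225],hsv[240,228],"table",hsv[300,225],hsv[215,170])
print("cap top tri",tri(T,[(345.5,232.75)],S,[(329,240.5)]))
print("div corners tri",tri(T,[(331.5,198.5),(325,256)],S,[(347,206.75),(300,211.75)]))
# bowl+disc: light region -> ellipse of bowl outer rim
g=cv2.cvtColor(im,cv2.COLOR_BGR2GRAY)
sat=hsv[:,:,1]
m=((sat<70)&(g>60)).astype(np.uint8)*255
m[:192]=0;m[280:]=0;m[:,:295]=0;m[:,395:]=0
c=max(cv2.findContours(m,cv2.RETR_EXTERNAL,cv2.CHAIN_APPROX_NONE)[0],key=cv2.contourArea)
h=cv2.convexHull(c); h=h[h[:,0,1]>205]
e=cv2.fitEllipse(h);print("rim ell",e,"centre z84",onz(T,[e[0]],.084), onz(T,[(e[0][0]-e[1][0]/2,e[0][1]),(e[0][0]+e[1][0]/2,e[0][1])],.084))
print("rack corners z16",onz(T,[(190.25,222.5),(260.5,235.75),(177.5,273.75)],.016))
cv2.imwrite("pics/rk.png",cv2.resize(im[215:295,170:270],None,fx=7,fy=7,interpolation=cv2.INTER_CUBIC))
E
```

```text
hsv rack [ 15 140 177] [ 14 130 118] table [ 19 152 136] [ 19 160 134]
cap top tri [[ 0.5207 -0.101   0.1008  0.0017]]
div corners tri [[ 0.586  -0.0688  0.1624  0.0006]
 [ 0.4642 -0.055   0.1676  0.0074]]
rim ell ((344.18658447265625, 234.816162109375), (80.81246185302734, 82.48457336425781), 10.664676666259766) centre z84 [[ 0.5176 -0.0982  0.084 ]] [[ 0.5185 -0.0054  0.084 ]
 [ 0.5167 -0.191   0.084 ]]
rack corners z16 [[0.5609 0.2724 0.016 ]
 [0.5268 0.1022 0.016 ]
 [0.4368 0.2999 0.016 ]]
```

View pics/rk.png

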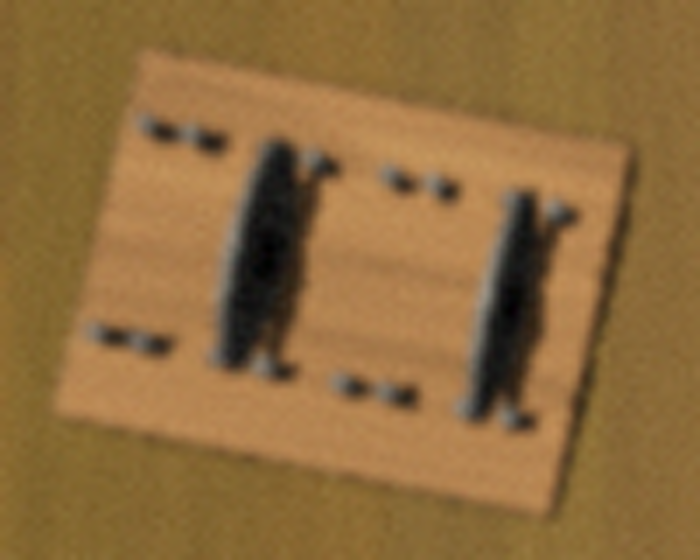

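The crop shows peg tops for slot 3 at crop (148,123), (192,130), (96,331), (142,340) and for slot 1 at (390,173), (438,184), (345,383), (390,391). Crop coordinates divide by 7, plus (170,215). Next I'll fit the rack from its mask and the pegs.

```bash
python3 - <<'E'
from h import *
np.set_printoptions(precision=4,suppress=True)
T=snap("top");S=snap("side")
im=T["pixels"][:,:,::-1].copy();hsv=cv2.cvtColor(im,cv2.COLOR_BGR2HSV)
H=cv2.GaussianBlur(hsv,(3,3),0)
m=((H[:,:,0]<17)&(H[:,:,2]>90)).astype(np.uint8);k=np.zeros_like(m);k[210:300,165:272]=m[210:300,165:272]
k=cv2.morphologyEx(k,cv2.MORPH_OPEN,np.ones((3,3)))
c=max(cv2.findContours(k,cv2.RETR_EXTERNAL,cv2.CHAIN_APPROX_NONE)[0],key=cv2.contourArea)
b=cv2.minAreaRect(c);print(b,onz(T,cv2.boxPoints(b),.016),onz(T,[b[0]],.016))
# pegs
pk=np.array([(148,123),(192,130),(96,331),(142,340),(390,173),(438,184),(345,383),(390,391),(318,160),(268,365),(560,213),(515,417),(470,410),(220,357)])/7+[170,215]-0.43
P=onz(T,pk,.048)[:,:2]
g=4.3+2.5 # half peg pitch guess, fitted below
def lay(g):
    L=[]
    for (x,y,s) in [(36,63,1),(36,63,-1),(-36,63,1),(-36,63,-1),(36,-21,1),(36,-21,-1),(-36,-21,1),(-36,-21,-1),(36,21,-1),(-36,21,-1),(36,-63,-1),(-36,-63,-1),(-36,-63,1),(-36,21,1)]: L.append((x,y+s*g))
    return np.array(L)/1e3
best=None
for g in np.arange(5,11,.5):
    A=lay(g);a=A-A.mean(0);q=P-P.mean(0)
    th=np.arctan2((a[:,0]*q[:,1]-a[:,1]*q[:,0]).sum(),(a*q).sum())
    R=np.array([[np.cos(th),-np.sin(th)],[np.sin(th),np.cos(th)]]);r=q-a@R.T
    e=np.sqrt((r**2).mean())
    if best is None or e<best[0]: best=(e,g,np.degrees(th),P.mean(0)-R@A.mean(0),R,r)
e,g,yaw,o,R,r=best;print("rack",e,g,yaw,o);print(r*1e3)
for y in(-.021,.063): print("slot",y,o+R@[0,y])
# side check
im=S["pixels"][:,:,::-1]
cv2.imwrite("pics/s2.png",cv2.resize(im[185:250,240:365],None,fx=6.4,fy=6.4,interpolation=cv2.INTER_CUBIC))
z=im.copy()
tp=T["pixels"][:,:,::-1]
cv2.imwrite("pics/t2.png",cv2.resize(tp[188:284,296:392],None,fx=6.2,fy=6.2,interpolation=cv2.INTER_CUBIC))
pts=[np.r_[o+R@np.array([sx*.066,sy*.088]),.016] for sx,sy in((1,1),(1,-1),(-1,-1),(-1,1))]
print("proj rack corners top",proj(T,pts),"side",proj(S,pts))
E
```

```text
((218.9850616455078, 254.64398193359375), (73.34404754638672, 54.21582794189453), 11.633633613586426) [[0.4366 0.2997 0.016 ]
 [0.5653 0.2767 0.016 ]
 [0.5275 0.1025 0.016 ]
 [0.3994 0.1278 0.016 ]] [[0.4818 0.2018 0.016 ]]
rack 0.0006279543631755611 8.0 -12.375612549035415 [0.482  0.2008]
[[ 0.0231  0.2277]
 [ 0.9335  1.0572]
 [ 0.1549  0.5039]
 [ 0.4028  0.7645]
 [ 0.2568  0.7792]
 [-0.2054  0.2349]
 [-0.1517 -0.6858]
 [ 0.4406 -0.0971]
 [-0.6678 -0.3758]
 [ 0.578  -0.3239]
 [-1.4423  0.1602]
 [ 0.3046 -0.867 ]
 [-0.6263 -1.4601]
 [-0.0008  0.0823]]
slot -0.021 [0.4775 0.1803]
slot 0.063 [0.4955 0.2623]
proj rack corners top [[190.2092 220.6643]
 [261.1214 235.4071]
 [248.944  288.8882]
 [177.0898 273.892 ]] side [[287.6993 208.646 ]
 [298.3695 234.7711]
 [251.3348 239.9802]
 [245.4719 212.8943]]
```

View pics/s2.png

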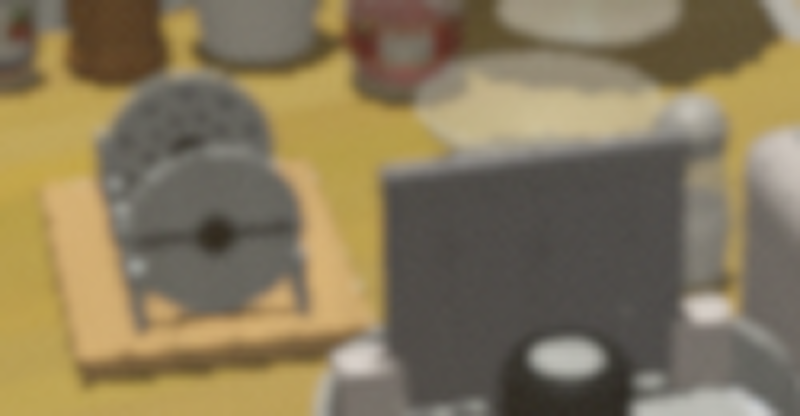

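View pics/t2.png

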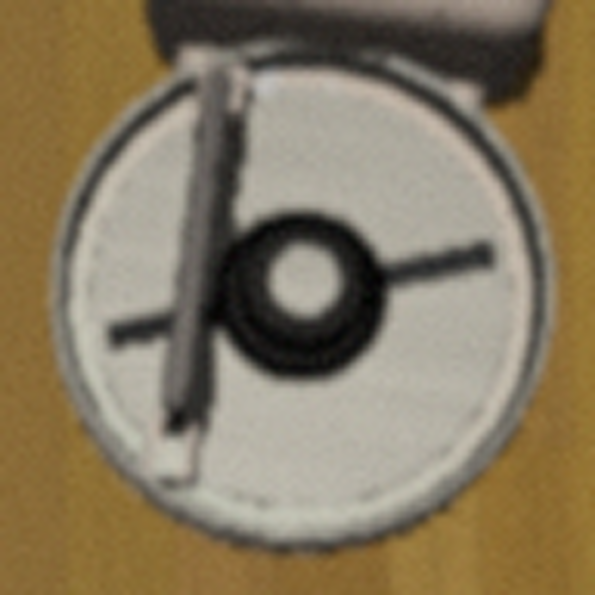

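The side crop confirms the rack corners within about 1 px: front (252.5,240.8) and right (298,236). The divider's top corners there are at (301,212) and (348,207). In the top crop the divider's strip runs from crop x 203–236 at the far end to 165–205 at the near end. Next I'll get the yaw and lateral position accurately from profiles and the tower top.

```bash
python3 - <<'E'
from h import *
np.set_printoptions(precision=4,suppress=True,linewidth=200)
T=snap("top");S=snap("side")
im=T["pixels"][:,:,::-1].copy();g=cv2.cvtColor(im,cv2.COLOR_BGR2GRAY);hsv=cv2.cvtColor(im,cv2.COLOR_BGR2HSV)
print("cols 320..340")
for r in (198,200,204,210,216,222,246,250,252,254,256,258): print(r,g[r,318:342])
# tower top
m=((hsv[:,:,1]<60)&(g>115)).astype(np.uint8);k=np.zeros_like(m);k[115:196,310:400]=m[115:196,310:400]
c=max(cv2.findContours(k,cv2.RETR_EXTERNAL,cv2.CHAIN_APPROX_NONE)[0],key=cv2.contourArea)
b=cv2.minAreaRect(c);print(b);Q=onz(T,cv2.boxPoints(b),.156);print(Q,Q.mean(0))
d=Q.mean(0)[:2]-[.5176,-.0982];print("dist",np.hypot(*d),"yaw",np.degrees(np.arctan2(d[1],d[0])))
# cap top by mask
m=(g>130).astype(np.uint8);k=np.zeros_like(m);k[225:241,338:353]=m[225:241,338:353]
n,l,st,ce=cv2.connectedComponentsWithStats(k);print(st,ce)
i=1+np.argmax(st[1:,4]);print("cap top",onz(T,[ce[i]],.102))
# cap dark outline -> lower flange
m=(g<60).astype(np.uint8);k=np.zeros_like(m);k[215:255,325:362]=m[215:255,325:362]
print("side on z.17",onz(S,[(301,212),(348,207)],.170))
E
```

```text
cols 320..340
198 [113 116 113 102  85  83 105 137 156 162 158 145 132 122 120 130 121 100  65  53  60  66  70  71]
200 [115 113 114 120 123 125 126 119 112 115 129 111 100  94 100 132 163 156 139 150 170 180 184 176]
204 [137 128 102  79  58  64 103 137 155 146 117 102  96  84 102 141 147 112 115 154 166 169 167 168]
210 [168 182 185 179 170 166 169 163 151 111  92  99  96  80  53  37  45  91 148 167 164 172 171 169]
216 [174 176 176 175 174 175 174 169 139 108 101  97  74  52  43  50  92 150 173 173 173 174 174 172]
222 [171 173 172 171 175 177 172 146 114  98 101  86  55  47  51  98 151 172 170 153 138 129 102  85]
246 [182 180 184 173 139 106 111 103  83  58  49  51 104 161 183 180 164 131  85  45  23   9  20  23]
250 [182 185 184 161 122 106 104  90  60  48  50  52  97 158 182 183 177 181 182 184 180 173 167 166]
252 [183 182 180 153 113  91  90  75  56  50  47  55 108 164 182 180 182 180 181 184 181 182 182 178]
254 [178 180 175 164 126  71  38  42  40  44  52  92 148 178 180 182 181 183 178 182 181 180 182 180]
256 [165 171 178 164 114  53  29  41  78  94  78 106 164 184 180 181 180 181 180 178 182 180 180 182]
258 [183 172 176 169 147 135 131 136 152 141 121 147 176 182 178 180 180 181 178 182 178 180 183 182]
((355.0349426269531, 157.2379913330078), (63.43857955932617, 61.390045166015625), 7.594643592834473)
[[ 0.6214 -0.0432  0.156 ]
 [ 0.7588 -0.0624  0.156 ]
 [ 0.7383 -0.2012  0.156 ]
 [ 0.6013 -0.1803  0.156 ]] [ 0.6799 -0.1218  0.156 ]
dist 0.1640456868870494 yaw -8.261265298641662
[[     0      0    640    480 307113]
 [   340    228     11     11     87]] [[319.4929 239.5019]
 [344.6782 232.8046]]
cap top [[ 0.5197 -0.0987  0.102 ]]
side on z.17 [[ 0.4676 -0.0623  0.17  ]
 [ 0.5792 -0.0853  0.17  ]]
```

```bash
cat >> h.py <<'E'
def delta(x,y,z,yaw):
    s=status.observe();p=s["eef_pos"];yw=s["orientation"][2]
    d=np.array([x,y,z])-p;a=np.radians(yaw);c,n=np.cos(a),np.sin(a)
    print("clock %.2f"%s["clock"],"pos",np.round(p,4),"rpy",np.round(s["orientation"],2),"open %.4f F"%s["opening"],np.round(s["force"],1))
    print("rz (tool) %.2f then d ="%(-((yaw-yw+180)%360-180)),np.round([c*d[0]+n*d[1],n*d[0]-c*d[1],-d[2]],4))
E
python3 - <<'E'
from h import *
np.set_printoptions(precision=4,suppress=True,linewidth=200)
T=snap("top")
P=onz(T,[(328.2,216),(323.7,250)],.17);print(P)
d=P[0]-P[1];print(np.degrees(np.arctan2(d[1],d[0])))
a=np.radians(-8);R=np.array([[np.cos(a),-np.sin(a)],[np.sin(a),np.cos(a)]])
for o in ([.5176,-.0982],[.5197,-.0987]): print("plate in cutter",(P[:,:2]-o)@R, "end rows", onz(T,[(330,199.5),(323.5,253)],.17)[:,:2]-o)
delta(.524,-.059,.239,172)
E
```

```text
[[ 0.5466 -0.0614  0.17  ]
 [ 0.4733 -0.051   0.17  ]]
-8.014325274912137
plate in cutter [[ 0.0236  0.0405]
 [-0.0504  0.0405]] end rows [[ 0.0649  0.0326]
 [-0.0507  0.0476]]
plate in cutter [[ 0.0214  0.0407]
 [-0.0526  0.0407]] end rows [[ 0.0628  0.0331]
 [-0.0528  0.0481]]
clock 0.45 pos [0.3139 0.6534 0.2392] rpy [-179.99    0.    154.34] open 0.0856 F [-0.1 -0.4 -0.1]
rz (tool) -17.66 then d = [-0.3072 -0.6763  0.0002]
```

```bash
python3 shift.py '[[0.085,0,0,0,0,0,-5.9],[0.085,0,0,0,0,0,-5.9],[0.085,0,0,0,0,0,-5.86],[0.085,-0.017,-0.0376,0,0,0,0],[0.085,-0.017,-0.0376,0,0,0,0],[0.085,-0.017,-0.0376,0,0,0,0],[0.085,-0.017,-0.0376,0,0,0,0],[0.085,-0.017,-0.0376,0,0,0,0],[0.085,-0.017,-0.0376,0,0,0,0],[0.085,-0.017,-0.0376,0,0,0,0]]' 40
python3 shift.py '[[0.085,-0.017,-0.0376,0,0,0,0],[0.085,-0.017,-0.0376,0,0,0,0],[0.085,-0.017,-0.0376,0,0,0,0],[0.085,-0.017,-0.0376,0,0,0,0],[0.085,-0.017,-0.0376,0,0,0,0],[0.085,-0.017,-0.0376,0,0,0,0],[0.085,-0.017,-0.0376,0,0,0,0],[0.085,-0.017,-0.0376,0,0,0,0],[0.085,-0.017,-0.0376,0,0,0,0],[0.085,-0.017,-0.0376,0,0,0,0]]'
python3 shift.py '[[0.05,-0.017,-0.0376,0,0,0,0],[0.05,0,0,0,0,0,0],[0.05,0,0,0,0,0,0]]'
python3 -c "
from h import *
delta(.5245,-.0585,.151,172)"
```

```text
clock: 1.28
eef_pos: [0.3955, 0.3745, 0.2396]
orientation: [180.0, 0.0, 172.0]
force: [0.6, 0.5, -0.1]
opening: 0.0849
grip_force: 0.0
clock: 2.12
eef_pos: [0.5116, -0.0217, 0.2398]
orientation: [180.0, 0.1, 172.0]
force: [1.2, 0.1, 0.0]
opening: 0.085
grip_force: 0.0
clock: 2.37
eef_pos: [0.5234, -0.0628, 0.2396]
orientation: [-179.9, 0.1, 171.6]
force: [0.3, 0.0, -0.1]
opening: 0.0511
grip_force: 0.0
clock 2.37 pos [ 0.5234 -0.0628  0.2396] rpy [-1.7995e+02  7.0000e-02  1.7161e+02] open 0.0511 F [ 0.3  0.  -0.1]
rz (tool) -0.39 then d = [-0.0005  0.0044  0.0886]
```

```bash
python3 shift.py '[[0.05,0,0.0044,0,0,0,0],[0.05,0,0,0.03,0,0,0],[0.05,0,0,0.03,0,0,0],[0.05,0,0,0.02,0,0,0],[0.05,0,0,0.0086,0,0,0],[0.05,0,0,0,0,0,0],[0.05,0,0,0,0,0,0]]'
python3 - <<'E'
from h import *
delta(.5245,-.0585,.151,172)
a=[snap(n)["pixels"][:,:,::-1] for n in("top","side")]
f=lambda im,x,y:cv2.resize(im[y:y+100,x:x+67],(400,597),interpolation=cv2.INTER_CUBIC)
cv2.imwrite("pics/g1.png",np.hstack([f(a[0],300,180),f(a[1],290,170)]))
E
```

```text
clock: 2.95
eef_pos: [0.5236, -0.0534, 0.151]
orientation: [180.0, -0.0, 172.1]
force: [1.2, -0.0, 1.4]
opening: 0.0502
grip_force: 0.0
clock 2.95 pos [ 0.5236 -0.0534  0.151 ] rpy [ 1.7997e+02 -1.0000e-02  1.7214e+02] open 0.0502 F [ 1.2 -0.   1.4]
rz (tool) 0.14 then d = [-0.0016 -0.0049 -0.    ]
```

View pics/g1.png

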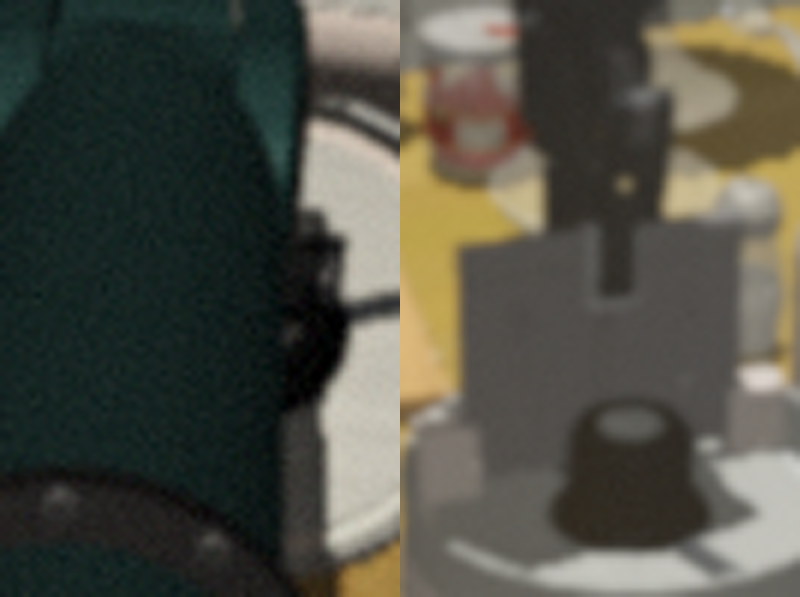

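The side picture shows the near finger in front of the plate's rim at crop (615,265), about mid-plate, straddling it correctly. I'll correct the lateral offset of about 4 mm, then grip.

```bash
python3 shift.py '[[0.05,-0.0016,-0.004,0,0,0,0],[0.05,0,0,0,0,0,0],[0.03,0,0,0,0,0,0],[0.03,0,0,0,0,0,0],[0.03,0,0,0,0,0,0],[0.03,0,0,0,0,0,0]]'
python3 -c "
from h import *
delta(.5245,-.0585,.151,172)"
```

```text
clock: 3.55
eef_pos: [0.5244, -0.0591, 0.1508]
orientation: [180.0, 0.0, 172.0]
force: [0.7, 0.1, -0.3]
opening: 0.0296
grip_force: 0.0
clock 3.55 pos [ 0.5244 -0.0591  0.1508] rpy [1.80e+02 1.00e-02 1.72e+02] open 0.0296 F [ 0.7  0.1 -0.3]
rz (tool) -0.00 then d = [ 0.      0.0006 -0.0002]
```

```bash
python3 shift.py '[[0.0,0,0,0,0,0,0],[0.0,0,0,0,0,0,0],[0.0,0,0,0,0,0,0],[0.0,0,0,0,0,0,0],[0.0,0,0,0,0,0,0],[0.0,0,0,0,0,0,0],[0.0,0,0,0,0,0,0]]' 40
python3 -c "
from h import *
delta(.5245,-.0585,.151,172)"
```

```text
clock: 4.13
eef_pos: [0.5244, -0.0593, 0.1508]
orientation: [-180.0, 0.0, 172.0]
force: [-0.7, -1.3, 2.1]
opening: 0.0093
grip_force: 39.8
clock 4.13 pos [ 0.5244 -0.0593  0.1508] rpy [-179.99    0.    171.99] open 0.0093 F [-0.7 -1.3  2.1]
rz (tool) -0.01 then d = [ 0.      0.0008 -0.0002]
```

Gripped: 9.3 mm opening, 40 N and a small side force. Now I'll lift straight up.

```bash
python3 shift.py '[[0.0,0,0,-0.005,0,0,0],[0.0,0,0,-0.008,0,0,0],[0.0,0,0,-0.01,0,0,0],[0.0,0,0,-0.01,0,0,0],[0.0,0,0,0,0,0,0]]'
python3 shift.py '[[0.0,0,0,-0.02,0,0,0],[0.0,0,0,-0.02,0,0,0],[0.0,0,0,-0.02,0,0,0],[0.0,0,0,-0.01,0,0,0],[0.0,0,0,0,0,0,0],[0.0,0,0,0,0,0,0],[0.0,0,0,0,0,0,0]]'
python3 - <<'E'
from h import *
delta(.4955,.2623,.2538,167.6)
a=[snap(n)["pixels"][:,:,::-1] for n in("side",)][0]
cv2.imwrite("pics/l1.png",cv2.resize(a[130:280,260:410],(600,600),interpolation=cv2.INTER_CUBIC))
E
```

```text
clock: 4.55
eef_pos: [0.5262, -0.059, 0.1863]
orientation: [180.0, 0.3, 172.0]
force: [-0.3, -0.7, -0.8]
opening: 0.0095
grip_force: 39.4
clock: 5.13
eef_pos: [0.5236, -0.0589, 0.2527]
orientation: [-180.0, -0.1, 172.0]
force: [0.5, -0.2, -1.8]
opening: 0.0093
grip_force: 39.5
clock 5.13 pos [ 0.5236 -0.0589  0.2527] rpy [-1.7999e+02 -1.1000e-01  1.7202e+02] open 0.0093 F [ 0.5 -0.2 -1.8]
rz (tool) 4.42 then d = [ 0.0964  0.3077 -0.0011]
```

View pics/l1.png

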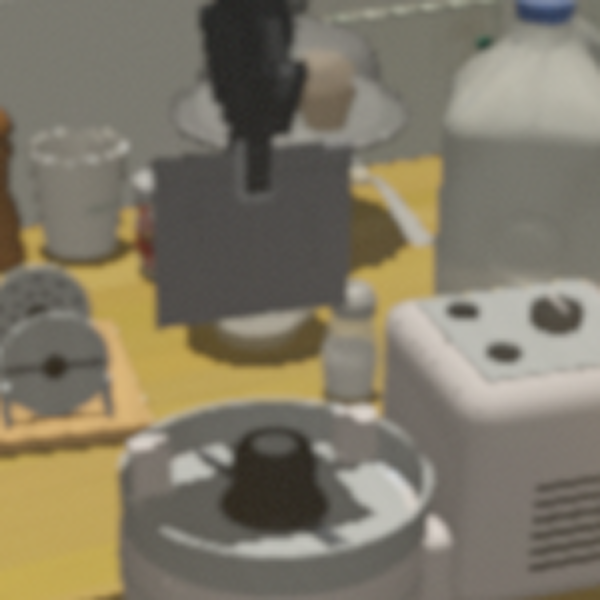

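The picture shows the plate clear of its guides and upright in the gripper, with its lower corners at about crop (158,325) and (345,300). Next, carry it above slot 3.

```bash
python3 shift.py '[[0.0,0,0,0,0,0,4.4],[0.0,0.012,0.0385,0,0,0,0],[0.0,0.012,0.0385,0,0,0,0],[0.0,0.012,0.0385,0,0,0,0],[0.0,0.012,0.0385,0,0,0,0],[0.0,0.012,0.0385,0,0,0,0],[0.0,0.012,0.0385,0,0,0,0],[0.0,0.012,0.0385,0,0,0,0],[0.0,0.012,0.0385,0.0,0,0,0],[0.0,0,0,0.02,0,0,0]]'
python3 shift.py '[[0.0,0,0,0.02,0,0,0],[0.0,0,0,0.02,0,0,0],[0.0,0,0,0.02,0,0,0],[0.0,0,0,0,0,0,0],[0.0,0,0,0,0,0,0],[0.0,0,0,0,0,0,0],[0.0,0,0,0,0,0,0]]'
python3 - <<'E'
from h import *
delta(.4957,.2628,.1018,167.6)
T=snap("top");S=snap("side")
cv2.imwrite("pics/p1.png",np.hstack([cv2.resize(s["pixels"][y:y+90,x:x+60,::-1],(400,600),interpolation=cv2.INTER_CUBIC) for s,x,y in((T,160,200),(S,235,160))]))
E
```

```text
clock: 6.02
eef_pos: [0.4968, 0.2754, 0.2357]
orientation: [179.3, 0.2, 168.4]
force: [0.5, 2.0, 0.1]
opening: 0.0096
grip_force: 39.5
clock: 6.6
eef_pos: [0.4976, 0.2627, 0.1747]
orientation: [179.9, 0.1, 167.6]
force: [-0.3, 0.4, -0.7]
opening: 0.0093
grip_force: 39.4
clock 6.60 pos [0.4976 0.2627 0.1747] rpy [1.7992e+02 8.0000e-02 1.6759e+02] open 0.0093 F [-0.3  0.4 -0.7]
rz (tool) -0.01 then d = [ 0.0019 -0.0003  0.0729]
```

View pics/p1.png

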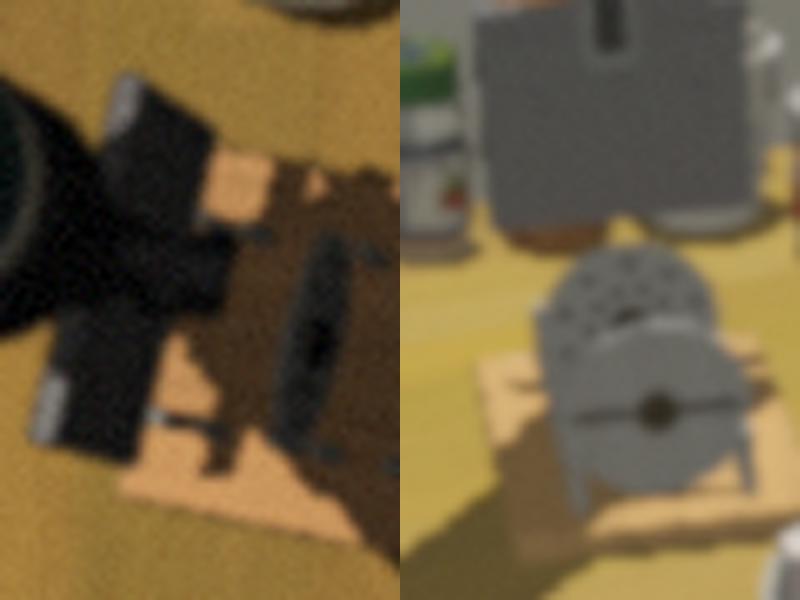

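The plate hangs parallel above slot 3. In the top crop its lower right edge runs from (212,140) to (135,462), and in the side crop its lower corners are at (495,225) and (765,205). I'll use that edge to check the lateral alignment with the slot.

```bash
python3 - <<'E'
from h import *
np.set_printoptions(precision=4,suppress=True,linewidth=200)
T=snap("top");S=snap("side")
a=np.radians(-12.375);R=np.array([[np.cos(a),-np.sin(a)],[np.sin(a),np.cos(a)]])
P=onz(T,np.array([(212,140),(135,462)])/6.667+[160,200]-.43,.089);print("top: lower edge in rack frame (want y~.0605)",(P[:,:2]-[.482,.2008])@R)
P=onz(S,np.array([(95,225),(365,205)])/6.667+[235,160]-.43,.089);print("side",(P[:,:2]-[.482,.2008])@R)
print("TCP in rack",(status.observe()["eef_pos"][:2]-[.482,.2008])@R)
g=cv2.cvtColor(T["pixels"],cv2.COLOR_RGB2GRAY)
for r in(224,228,262,266): print(r,g[r,172:202])
E
```

```text
top: lower edge in rack frame (want y~.0605) [[ 0.0586  0.0646]
 [-0.0543  0.0639]]
side [[-0.0526  0.067 ]
 [ 0.0686  0.0611]]
TCP in rack [0.0017 0.0636]
224 [  1   0  12  25  29  33  30  20  18  19  22  24  25  22  16  24  20  15  43  83 131 150 150 146 149 154 147 144 121  81]
228 [  5   3   9  16  17  28  22  23  21  20  17  20  21  20  20  19  19  37  82 126 141 146 149 148 144 145 141 124  76  46]
262 [ 17  21  26  19  23  19  24  17  25  52 102 127 104  74  70  75  84  95  99  87  56  48  46  50  47  50  51  46  48  44]
266 [ 21  22  24  17  19  22  23  26  51 107 147 161 161 162 164 159 161 150 121  79  45  46  48  67 113 144 147 120  87  62]
```

```bash
python3 shift.py '[[0.0,0.0018,0,0.02,0,0,0],[0.0,0,0,0.012,0,0,0],[0.0,0,0,0,0,0,0],[0.0,0,0,0,0,0,0],[0.0,0,0,0,0,0,0]]'
python3 - <<'E'
from h import *
np.set_printoptions(precision=4,suppress=True,linewidth=200)
delta(.4957,.2628,.1018,167.6)
T=snap("top");S=snap("side")
g=cv2.cvtColor(T["pixels"],cv2.COLOR_RGB2GRAY)
for r in(224,228,232,234,260,262,264,266,268): print(r,g[r,174:204])
cv2.imwrite("pics/p2.png",np.hstack([cv2.resize(s["pixels"][y:y+60,x:x+40,::-1],(400,600),interpolation=cv2.INTER_CUBIC) for s,x,y in((T,170,215),(S,240,175))]))
E
```

```text
clock: 7.22
eef_pos: [0.4957, 0.263, 0.1425]
orientation: [179.9, 0.1, 167.6]
force: [0.4, -0.6, -0.7]
opening: 0.0095
grip_force: 39.4
clock 7.22 pos [0.4957 0.263  0.1425] rpy [179.94   0.06 167.6 ] open 0.0095 F [ 0.4 -0.6 -0.7]
rz (tool) -0.00 then d = [-0.0001 -0.0002  0.0407]
224 [  1  23  46  74  74  66  47  38  31  25  17  22  27  19  25  22  16  21  16  20  40  76 124 149 149 133 111 101  88  77]
228 [ 11  12   8   1   8  21  24  37  27  21  22  22  20  18  24  24  21  24  16  38  72 118 143 139 122  77  48  42  52  52]
232 [ 10   2   7   4   7   0  14  23  19  24  18  15  23  21  23  18  24  20  30  56 101 125 128 120 102  68  53  50  50  47]
234 [ 4  7  6  5  8  7  7 10  9 15 14 21 27 18 22 23 22 23 22 31 42 53 53 50 41 44 40 46 54 49]
260 [ 52  24  18  24  19  25  17  17  25  15  19  31  69 112 147 152 140 102  65  52  48  47  45  49  47  41  48  41  40  32]
262 [46 23 23 18 20 23 22 27 21 18 19 22 41 67 81 89 81 56 41 46 46 51 46 48 48 50 45 43 41 31]
264 [ 32  21  23  18  24  18  20  23  25  17  28  53  92 102  98  88  66  41  39  35  41  52  56  54  47  52  47  44  37  26]
266 [ 27  22  15  20  23  18  22  25  19  16  48 101 146 163 157 142 107  68  49  49  62  98 126 117  94  71  49  41  33  37]
268 [ 22  26  23  19  21  17  21  21  17  35  68 120 157 165 153 127  83  53  46  64 105 142 161 161 153 133 104  70  51  41]
```

View pics/p2.png

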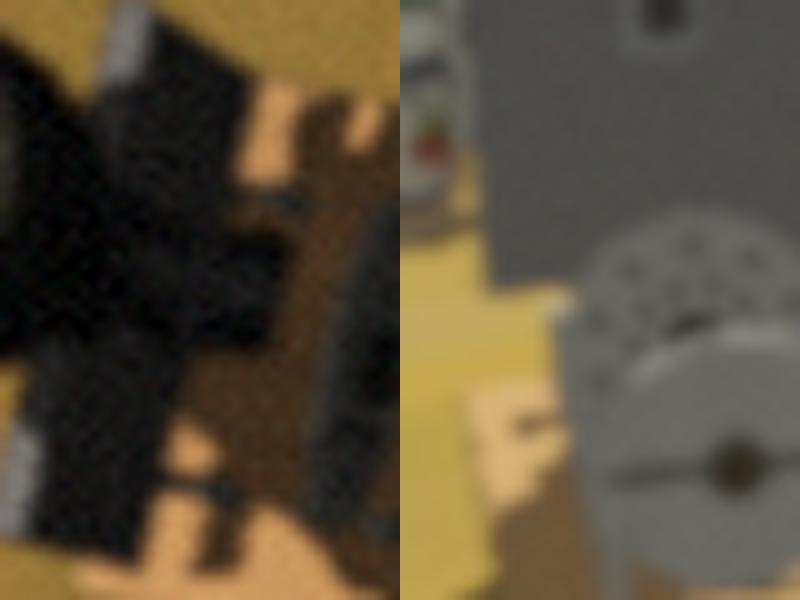

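The plate now sits just above the pegs. In the top crop its lower right edge runs from (248,80) to (140,550), with the left peg hidden and the right peg beside it at (170,480).

```bash
python3 - <<'E'
from h import *
np.set_printoptions(precision=4,suppress=True,linewidth=200)
T=snap("top")
a=np.radians(-12.375);R=np.array([[np.cos(a),-np.sin(a)],[np.sin(a),np.cos(a)]])
f=lambda px,z:((onz(T,px,z)[:,:2]-[.482,.2008])@R)
E=[(195.3,224),(193.9,228),(193.5,232),(186.3,260),(184.9,266),(184.4,268)]
print("edge",f(E,.057),"at z .053",f(E,.053)[:,1])
print("TCP",(status.observe()["eef_pos"][:2]-[.482,.2008])@R)
print("board corners rack frame",f([(190.25,222.5),(260.5,235.75),(177.5,273.75),(248.5,288.3)],.016))
E
```

```text
edge [[ 0.0562  0.0628]
 [ 0.0463  0.0638]
 [ 0.0369  0.0624]
 [-0.0306  0.0632]
 [-0.0448  0.0631]
 [-0.0496  0.0631]] at z .053 [0.0639 0.0649 0.0635 0.0643 0.0642 0.0642]
TCP [0.0001 0.0638]
board corners rack frame [[ 0.0617  0.0868]
 [ 0.0649 -0.0867]
 [-0.0654  0.0871]
 [-0.0648 -0.0866]]
```

```bash
python3 shift.py '[[0.0,0,-0.0018,0,0,0,0],[0.0,0,0,0.004,0,0,0],[0.0,0,0,0.004,0,0,0],[0.0,0,0,0.004,0,0,0],[0.0,0,0,0.002,0,0,0],[0.0,0,0,0,0,0,0]]'
python3 shift.py '[[0.0,0,0,0.003,0,0,0],[0.0,0,0,0.003,0,0,0],[0.0,0,0,0,0,0,0],[0.0,0,0,0,0,0,0]]'
```

```text
clock: 7.87
eef_pos: [0.4947, 0.2615, 0.1271]
orientation: [180.0, -0.0, 167.6]
force: [1.6, 1.6, -1.3]
opening: 0.0095
grip_force: 39.4
clock: 8.2
eef_pos: [0.4948, 0.2613, 0.1215]
orientation: [180.0, 0.0, 167.6]
force: [0.7, 2.4, -3.3]
opening: 0.0094
grip_force: 39.3
```

The plate is in the slot and the pegs push it slightly towards +y. I'll ease that way and continue down.

```bash
python3 shift.py '[[0.0,0,0.0008,0,0,0,0],[0.0,0,0,0.005,0,0,0],[0.0,0,0,0.005,0,0,0],[0.0,0,0,0.004,0,0,0],[0.0,0,0,0,0,0,0],[0.0,0,0,0,0,0,0]]'
python3 shift.py '[[0.0,0,0,0.002,0,0,0],[0.0,0,0,0.002,0,0,0],[0.0,0,0,0.001,0,0,0],[0.0,0,0,0,0,0,0]]'
```

```text
clock: 8.7
eef_pos: [0.4945, 0.2616, 0.1072]
orientation: [-180.0, -0.0, 167.6]
force: [0.2, 0.8, -2.8]
opening: 0.0093
grip_force: 39.4
clock: 9.03
eef_pos: [0.4948, 0.2617, 0.1025]
orientation: [-180.0, -0.0, 167.6]
force: [0.4, 0.9, -1.5]
opening: 0.0093
grip_force: 39.5
```

```bash
python3 shift.py '[[0.0,0,0,0.001,0,0,0],[0.0,0,0,0.001,0,0,0],[0.0,0,0,0,0,0,0],[0.0,0,0,0,0,0,0]]'

```

```text
clock: 9.37
eef_pos: [0.495, 0.262, 0.1018]
orientation: [180.0, 0.0, 167.6]
force: [-1.6, 0.1, 8.1]
opening: 0.0091
grip_force: 40.7
```

It made contact at the expected height (8 N upward). Now release and rise.

```bash
python3 shift.py '[[0.028,0,0,0,0,0,0],[0.028,0,0,0,0,0,0],[0.028,0,0,0,0,0,0],[0.028,0,0,0,0,0,0],[0.028,0,0,-0.005,0,0,0],[0.028,0,0,-0.015,0,0,0],[0.028,0,0,-0.03,0,0,0],[0.028,0,0,-0.04,0,0,0],[0.05,0,0,-0.04,0,0,0],[0.05,0,0,-0.01,0,0,0]]'
python3 -c "
from h import *
delta(.5190,-.0985,.24,100)"
```

```text
clock: 10.2
eef_pos: [0.4979, 0.2634, 0.247]
orientation: [179.6, 0.4, 167.6]
force: [1.2, 0.9, 0.3]
opening: 0.0497
grip_force: 0.0
clock 10.20 pos [0.4979 0.2634 0.247 ] rpy [179.58   0.44 167.58] open 0.0497 F [1.2 0.9 0.3]
rz (tool) 67.58 then d = [-0.36   -0.0421  0.007 ]
```

```bash
python3 shift.py '[[0.062,-0.011,-0.0388,0,0,0,0],[0.062,-0.011,-0.0388,0,0,0,0],[0.062,-0.011,-0.0388,0,0,0,0],[0.062,-0.011,-0.0388,0,0,0,0],[0.062,-0.011,-0.0388,0,0,0,0],[0.062,-0.011,-0.0388,0,0,0,0],[0.062,-0.011,-0.0388,0,0,0,0],[0.062,-0.011,-0.0388,0,0,0,0],[0.062,-0.011,-0.0388,0,0,0,0]]'
python3 shift.py '[[0.062,0,0,0,0,0,7],[0.062,0,0,0,0,0,7],[0.062,0,0,0,0,0,7],[0.062,0,0,0,0,0,7],[0.062,0,0,0,0,0,7],[0.062,0,0,0,0,0,7],[0.062,0,0,0,0,0,7],[0.062,0,0,0,0,0,7],[0.062,0,0,0,0,0,7],[0.062,0,0,0,0,0,7]]'
python3 shift.py '[[0.062,0,0,0,0,0,0],[0.062,0,0,0,0,0,0],[0.062,0,0,0,0,0,0]]'
python3 - <<'E'
from h import *
np.set_printoptions(precision=4,suppress=True,linewidth=200)
delta(.5190,-.0985,.083,97.6)
print(status.observe()["joints"])
T=snap("top");S=snap("side");a=np.radians(-12.375);R=np.array([[np.cos(a),-np.sin(a)],[np.sin(a),np.cos(a)]])
g=cv2.cvtColor(T["pixels"],cv2.COLOR_RGB2GRAY)
X=np.array([np.r_[[.482,.2008]+R@np.array([x,.063]),.121] for x in(-.06,.06)]);print("expect top edge px",proj(T,X),proj(S,X))
for r in(226,236,248,258,264): print(r,g[r,166:206])
gs=cv2.cvtColor(S["pixels"],cv2.COLOR_RGB2GRAY)
for c in(262,268,280,286):print("side col",c,gs[180:215,c])
E
```

```text
clock: 10.95
eef_pos: [0.516, -0.1025, 0.2408]
orientation: [180.0, -0.0, 167.6]
force: [1.1, 0.9, -0.8]
opening: 0.0618
grip_force: 0.0
clock: 11.78
eef_pos: [0.5162, -0.1005, 0.2407]
orientation: [-180.0, -0.0, 97.3]
force: [-0.4, 0.0, 0.4]
opening: 0.0619
grip_force: 0.0
clock: 12.03
eef_pos: [0.5165, -0.1004, 0.2407]
orientation: [-180.0, -0.0, 97.8]
force: [0.1, 0.3, 0.4]
opening: 0.0618
grip_force: 0.0
clock 12.03 pos [ 0.5165 -0.1004  0.2407] rpy [-179.99   -0.01   97.77] open 0.0618 F [0.1 0.3 0.4]
rz (tool) 0.17 then d = [0.0016 0.0028 0.1577]
[-12.6793  20.8821  24.3314 118.4335 -12.4213  43.0811  27.1299]
expect top edge px [[175.6202 270.3658]
 [188.6184 217.7258]] [[245.6776 184.0545]
 [286.0321 180.4258]]
226 [119 115 119 113 115 115 117 124 124 115 119 118 116 117 121 117 118 116 112 104 111 112  93  60  29  16  10  22  24  20   9  21  23  39  47  49  53  72 109 148]
236 [120 117 115 109 113 115 117 121 117 121 120 120 117 121 116 118 108 114 120 108  81  39  27  22  21  18  24  23  18  24  23  32  41  39  46  77 126 149 156 153]
248 [118 119 121 120 118 119 119 118 11
[... 378 characters left out ...]
 20  22  34  42  41  42  39  39  65 112 142 157 155 153 139 105  60  36  26  44]
side col 262 [ 65  68  89 116 115  97  82  75  76  75  77  78  77  78  77  79  83  98 115 118 108  97  95 100 103 103 101 101  98  94  98 108 114 117 116]
side col 268 [115 117 117 118 106  87  79  78  77  78  78  79  79  78  82 103 126 122 104  91  95  99  99  94  93  93  78  66  81 108 114 109 104 104 106]
side col 280 [126 131 128 108  86  80  78  77  78  78  77  76  77  77  76  77  78  78  79  84  90  96 100  99  95  96  99 103 111 117 115 108 106 105 105]
side col 286 [118 117 108  95  89  87  85  87  87  87  87  85  85  82  78  88  99 105 104  99  96  95  95  95  93  90  88  88  90  89  91  94  95  98 110]
```

```bash
python3 - <<'E'
from h import *
T=snap("top");S=snap("side")
s=cv2.cvtColor(T["pixels"],cv2.COLOR_RGB2HSV)[:,:,1];q=cv2.cvtColor(S["pixels"],cv2.COLOR_RGB2HSV)[:,:,1]
for r in(226,236,258,264): print(r,s[r,168:200])
for c in(262,268,280):print("side col",c,q[176:205,c])
E
python3 shift.py '[[0.062,0.0016,0.0028,0.01,0,0,0],[0.062,0,0,0.03,0,0,0],[0.062,0,0,0.03,0,0,0],[0.062,0,0,0.03,0,0,0],[0.062,0,0,0.02,0,0,0],[0.062,0,0,0.015,0,0,0],[0.062,0,0,0.01,0,0,0],[0.062,0,0,0.008,0,0,0],[0.062,0,0,0,0,0,0],[0.062,0,0,0,0,0,0]]'
python3 -c "
from h import *
delta(.5190,-.0987,.083,97.6)"
```

```text
226 [157 155 162 162 162 156 158 160 165 157 162 160 160 159 159 157 138  79
  29  20  26  21  25  22  59  41  29  28  29  13  60 109]
236 [159 162 159 160 161 160 161 165 162 162 159 164 157 149  98  41  23  22
  21  13  36  12  32  12  32  23  36   0  23  54  68  62]
258 [163 158 164 162 164 158 165 164 131  75  29  21  32  26  38  51  20  11
  24  26  21  24  38  43 106 143 146 154 150 144 140 132]
264 [170 163 164 162 159 162 156 114  46  22  23  32  12  11  38  39  39  13
  39   0  23  35  33  51  44  78 139 141 142 138 138 123]
side col 262 [ 48  49  67  89 112 109  61  23  15  15  24  23  23  20  22  19  19  23
  19  22  21  18  15  17  16  23  24  20  20]
side col 268 [26 26 29 27 26 26 21 13 12 17 22 19 16 22 19 19 22 22 24 17 14 15 17 19
 21 20 20 21 16]
side col 280 [32 30 30 29 25 21 14 16 17 19 19 19 19 13 20 22 20 22 23 19 25 26 22 18
 19 21 17 20 18]
clock: 13.07
eef_pos: [0.5194, -0.0987, 0.0877]
orientation: [180.0, 0.0, 97.6]
force: [-0.4, -0.9, -0.1]
opening: 0.0622
grip_force: 0.0
clock 13.07 pos [ 0.5194 -0.0987  0.0877] rpy [179.99   0.    97.6 ] open 0.0622 F [-0.4 -0.9 -0.1]
rz (tool) 0.00 then d = [ 0.     -0.0004  0.0047]
```

The rim's left edge is at columns 185 and 175 (expected 184.3 and 174.9), so the plate stands upright and fully seated. Now the cap.

```bash
python3 shift.py '[[0.062,0,0,0.0045,0,0,0],[0.052,0,0,0,0,0,0],[0.052,0,0,0,0,0,0],[0.04,0,0,0,0,0,0],[0.04,0,0,0,0,0,0],[0.04,0,0,0,0,0,0]]' 30
python3 -c "
from h import *
delta(.5190,-.0987,.083,97.6);print(status.observe()['torque'])"
```

```text
clock: 13.57
eef_pos: [0.5196, -0.0986, 0.0841]
orientation: [179.9, 0.0, 97.6]
force: [-0.6, 0.1, 6.5]
opening: 0.0474
grip_force: 30.6
clock 13.57 pos [ 0.5196 -0.0986  0.0841] rpy [179.93   0.    97.6 ] open 0.0474 F [-0.6  0.1  6.5]
rz (tool) -0.00 then d = [-0.     -0.0006  0.0011]
[ 0.05976105  0.19359882 -0.00742497]
```

```bash
python3 shift.py '[[0.03,0,0,-0.001,0,0,0],[0.03,0,0,0,0,0,0],[0.03,0,0,0,0,0,-3],[0.03,0,0,0,0,0,-3],[0.03,0,0,0,0,0,-3],[0.03,0,0,0,0,0,0],[0.03,0,0,0,0,0,0]]' 60
python3 -c "
from h import *
o=status.observe();print(o['torque'],o['force'],o['orientation'])"
```

```text
clock: 14.15
eef_pos: [0.5191, -0.0988, 0.0844]
orientation: [180.0, -0.0, 106.3]
force: [-0.8, 1.4, 3.9]
opening: 0.0463
grip_force: 62.1
[ 0.04017289  0.09187925 -0.86338754] [-0.83476056  1.43095346  3.89217554] [ 1.79976287e+02 -1.94740383e-02  1.06340477e+02]
```

Ccw meets a resisting torque of 0.86 Nm after about 6°, which is the hard stop. I'll try the other way.

```bash
python3 shift.py '[[0.03,0,0,0,0,0,4],[0.03,0,0,0,0,0,5],[0.03,0,0,0,0,0,5],[0.03,0,0,0,0,0,5],[0.03,0,0,0,0,0,5],[0.03,0,0,0,0,0,0]]' 60
python3 -c "
from h import *
o=status.observe();print(o['torque'],o['joints'])"
```

```text
clock: 14.65
eef_pos: [0.5197, -0.0986, 0.0844]
orientation: [179.9, 0.1, 82.6]
force: [0.4, -0.0, 4.1]
opening: 0.0461
grip_force: 61.8
[ 0.03376991 -0.05234544 -0.0075028 ] [ -8.04361756  35.37380063  19.11914146 124.02031631 -27.0720713
  24.48242973  25.31054827]
```

It turns freely this way (torque about 0). Continuing.

```bash
python3 shift.py '[[0.03,0,0,0,0,0,5.5],[0.03,0,0,0,0,0,5.5],[0.03,0,0,0,0,0,5.5],[0.03,0,0,0,0,0,5.5],[0.03,0,0,0,0,0,5.5],[0.03,0,0,0,0,0,5.5]]' 60
python3 -c "
from h import *
o=status.observe();print(o['torque'],o['joints'])"
python3 shift.py '[[0.03,0,0,0,0,0,5.5],[0.03,0,0,0,0,0,5.5],[0.03,0,0,0,0,0,5.5],[0.03,0,0,0,0,0,5.5],[0.03,0,0,0,0,0,5.5],[0.03,0,0,0,0,0,5.5],[0.03,0,0,0,0,0,0],[0.03,0,0,0,0,0,0]]' 60
python3 -c "
from h import *
o=status.observe();print(o['torque'],o['joints'])"
```

```text
clock: 15.15
eef_pos: [0.5196, -0.0987, 0.0844]
orientation: [179.9, 0.0, 49.6]
force: [0.3, 0.2, 2.2]
opening: 0.0467
grip_force: 61.7
[-0.05088227 -0.01525574  0.020058  ] [-13.99378769  37.10322215  27.76815038 124.27796803 -38.10579929
  27.03742732   3.28905529]
clock: 15.82
eef_pos: [0.5198, -0.0987, 0.0844]
orientation: [179.9, -0.0, 16.8]
force: [0.7, 0.4, 3.4]
opening: 0.0459
grip_force: 61.9
[-0.01451564 -0.20235739 -0.09948167] [-19.78695832  39.65138435  36.58380989 124.4910027  -47.84276918
  30.80123254 -19.76501719]
```

Now lift a little and check the force.

```bash
python3 shift.py '[[0.03,0,0,-0.004,0,0,0],[0.03,0,0,-0.004,0,0,0],[0.03,0,0,0,0,0,0]]' 60
python3 shift.py '[[0.03,0,0,-0.008,0,0,0],[0.03,0,0,-0.008,0,0,0],[0.03,0,0,-0.008,0,0,0],[0.03,0,0,0,0,0,0]]' 60
```

```text
clock: 16.07
eef_pos: [0.5197, -0.0987, 0.0928]
orientation: [180.0, -0.1, 16.7]
force: [2.2, -0.3, 0.7]
opening: 0.0464
grip_force: 62.2
clock: 16.4
eef_pos: [0.5187, -0.0987, 0.1177]
orientation: [-180.0, -0.0, 16.6]
force: [1.6, -0.1, -0.4]
opening: 0.0462
grip_force: 63.1
```

```bash
python3 shift.py '[[0.03,0,0,-0.02,0,0,0],[0.03,0,0,-0.025,0,0,0],[0.03,0,0,-0.025,0,0,0],[0.03,0,0,-0.01,0,0,0],[0.03,0,0,-0.0065,0,0,0],[0.03,0,0,0,0,0,0],[0.03,0,0,0,0,0,0],[0.03,0,0,0,0,0,0],[0.03,0,0,0,0,0,0],[0.03,0,0,0,0,0,0]]' 60
python3 - <<'E'
from h import *
o=status.observe();print(o['eef_pos'],o['orientation'],np.abs(o['qd']).max(),o['opening'],o['force'])
S=snap("side");T=snap("top");g=cv2.cvtColor(S["pixels"],cv2.COLOR_RGB2GRAY)
print(proj(S,[[.519,-.0987,z] for z in(.222,.19,.102,.07)]))
for c in(322,327,332): print(c,g[180:262:2,c])
q=cv2.cvtColor(T["pixels"],cv2.COLOR_RGB2HSV)[:,:,1]
for r in(226,264): print(r,q[r,168:190])
E
```

```text
clock: 17.23
eef_pos: [0.5185, -0.0985, 0.2018]
orientation: [-180.0, 0.1, 16.6]
force: [0.8, -0.3, 0.1]
opening: 0.0461
grip_force: 63.1
[ 0.51851694 -0.09846547  0.20179958] [-1.79966614e+02  1.03312761e-01  1.65993100e+01] 0.3796708705864405 0.04607955182420775 [ 0.82751455 -0.27555043  0.05062985]
[[328.03026206 193.19898142]
 [327.90548492 206.11102964]
 [327.57071947 239.8335847 ]
 [327.45223461 251.46994283]]
322 [ 46  58  70  51  47  46  46  73  72  46  43  43  44  43  42  49 131 119
  96  82  85 149 164 163 169 149 108 104 105 108 172 192 177 131  99  70
  62  55  44  48  45]
327 [115 135 148 156 162 153  87  91  90  57  45  44  43  44  45  45  94 110
  97  82  85 150 165 167 170 139 104 106 105 113 177 187 133 100 104 104
 103  77  46  47  47]
332 [ 51  47  51  64  84  97  70  78  85  80  81  81  80  82  70  49  84  92
  83  80 110 161 165 167 170 142 108 106 106 109 176 191 145 100 100  87
  75  53  43  45  49]
226 [165 158 158 163 157 157 158 161 155 163 164 165 159 164 158 155 129  70
  27  19  26  27]
264 [160 164 166 164 155 160 159 106  46  19  28  22  20  29  26  22  29   0
  31  21  29  22]
```

The cap is held level 117 mm up, the hub seat shows bare, and the plate hasn't moved. I'll trim the height and hand it in.

```bash
python3 shift.py '[[0.03,0,0,-0.0025,0,0,0],[0.03,0,0,0,0,0,0],[0.03,0,0,0,0,0,0],[0.03,0,0,0,0,0,0],[0.03,0,0,0,0,0,0],[0.03,0,0,0,0,0,0]]' 60
python3 -c "
from bench import ctrl, status, snapshot
print(ctrl.finish_job())"
```

```text
clock: 17.83
eef_pos: [0.5191, -0.0986, 0.2052]
orientation: [-180.0, -0.0, 16.6]
force: [0.0, -0.0, -0.1]
opening: 0.0455
grip_force: 63.1
the job is handed in; nothing more can be done
None
```

The job is handed in at 17.8 s: the divider stands fully down in slot 3 (the rack's +y end) and is released. The cap, which had a left-hand thread, is unscrewed and held level about 12 cm above its seat; no verdict came back.

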